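# Unload the tube reader: slide the thumb latch, take out the tube, snap the cover shut

## Task

Slide the small thumb latch of the tube reader sideways, to the right as seen from its front, so that its spring-loaded cover jumps open, take the used sample tube out and lay it down in the kidney dish without dropping it. Then push the cover down until the latch snaps back over it and holds it shut. Do not force the reader, and leave the bottle, timer, plaster roll and tweezers where they are.

Things in the scene. Friction and masses are not known exactly. Their poses are not given: they have to be found in the camera images.
- chamber (a point): middle of the used tube's resting place in the reader, reader x 30, y 0, z 50. The tube lies along the reader's x, its cap to the front (-x), on two saddles 34 mm wide (y) and 6 mm thick at reader x 2 and x 60, whose cheeks rise to z 49; the rest of the chamber is empty
- reader: white table-top tube reader, fixed, 195 (x) x 145 (y) x 54 mm high without cover. Origin under its middle, on the table; x points from its front (display) to its rear hinge, y to its left, z up. The front deck (z 54, x -100 to -30) carries only the latch. Behind it, under the cover, is the chamber: x -30 to 83, y -52 to 52, floor at z 18
- latch_bar (a point): middle of the top of the latch's flat grey slide bar, 18 (reader's x) x 66 (y) x 4 mm, on the deck (reader x -70, y 0, z 58.5 at rest). A black thumb tab, 14 x 14 mm, 16 mm high (top at reader z 74), is clamped on the bar anywhere from 22 mm left to 22 mm right of this point: its place is not reported, look or feel for it. The latch's grey hook (up to z 80) lies at reader x -48 to -38, y -16 to 3
- latch (a joint): travel of the latch (bar, tab and hook) towards the reader's right (its -y), m: 0 at rest, 0.010 at the stop. A spring pulls it back (1.5 N at rest, 3.5 N at the stop). From about 0.005 on it frees the cover. When the cover comes down, its tongue pushes the sloped hook aside and the hook springs back over it
- cover (a joint): angle of the sprung cover, rad: about 0 shut and latched (-0.025 pressed fully down, a cushioned stop), 1.10 fully open, leaning over the chamber 63 degrees from level. A spring throws it open when freed; it stays shut only when latched. Shutting takes about 2 N at the free edge, then about 5 N between 0.09 and 0.03, where the tongue drives the hook aside; it snaps home near 0.01
- cover_front (a point): point on the cover's outer (upper) face where it is best pressed, 8 mm from the free edge, midway across. The cover is a tray 108 mm wide (y), 14 mm deep, reaching 123 mm from the hinge axis; its outer face is 10 mm above the axis when shut (reader z 68). A tongue sticks 15 mm out of the middle of its free edge
- cover_hinge (a point): middle of the cover's hinge axis, on the reader at x 89, y 0, z 58; the axis runs along the reader's y
- tube_mid (a point): point on the used sample tube's axis, 43 mm from its round bottom end. Tube 16 mm thick, 94 mm long, the last 20 mm a ribbed white cap 19 mm thick; about 20 g; z along the tube from bottom to cap. At the start it lies about midway between the saddles, so the tube can be gripped across here
- kidney_dish: steel kidney dish, loose, 0.25 kg, 108 (x) x 218 (y) x 37 mm high, walls all round; origin under its middle, on the table, z up, y along its length. Its free inner floor, 4 mm above the table, reaches from x -30 to 24 and y -80 to 80
- iodine_bottle: brown bottle, 42 mm wide, 88 mm high, bystander; origin under its middle
- timer: flat white timer, 60 x 64 x 18 mm, bystander; origin under its middle
- plaster_roll: roll of plaster tape lying flat, 68 mm across, 19 mm high, bystander; origin under its middle
- tweezers: steel tweezers, 134 mm long, 17 mm wide, 9 mm high, bystander; origin under the middle
- spent_tube: the used sample tube itself; origin at the middle of its round bottom end, z along the tube to the cap (see tube_mid)

How it is judged:
By the outcome, as a careful person would: the job done as asked, in the order asked, and still so for the second after the job is handed in, with the robot touching nothing.
It also fails if it takes over 67 s, if anything falls off the work surface, if the arm or the gripper's body presses on something with over 40 N, if the wrist force passes 120 N, or if a joint passes its speed limit or range.

## Robot

A 7-joint arm with a two-finger parallel gripper is mounted at the origin on a cart in front of the work surface, level with it; the furniture and walls round the work are solid. World frame = base frame: x ahead of the robot, y to its left, z up, the work surface at z = 0. Lengths are in m, angles in rad, forces in N, time in s.
With the tool pointing down it reaches from about 0.4 to 0.85 m from the base axis. Payload 4.5 kg.
Tool frame: the origin (TCP) lies midway between the tips of the shut fingers; the grasp point (between the pads) lies 19 mm behind it; z points along the fingers, y is the line along which they close (so a half turn about z gives the same grasp; the last joint's range is limited). The gripper opens to 85 mm and grips with 20 to 120 N. Pads are 22 mm wide; open, the fingers measure 114 mm over their backs; the gripper's body (76 mm by 85 mm) begins 54 mm behind the grasp point. The pads swing forward as they close: fully open they stand 13 mm farther back than shut.
Start: joints at [1.305, 0.689, -0.195, 1.565, 0.157, 0.902, -0.215], TCP at [0.185, -0.597, 0.231] pointing down, gripper open.
Joint ranges: [-3.01, 3.01], [-0.46, 2.08], [-1.47, 1.51], [0.13, 2.56], [-1, 4.14], [0.04, 2.09], [-2.66, 2.66]. Speed limits (rad/s): [2.57, 2.57, 3.14, 3.14, 3.14, 3.14, 3.14].

## Interface

Orientations are given as a unit quaternion [w, x, y, z].
In Python, from plant import manip gives the robot as it stands.
- The arm moves only by the tool drive_tool, never from a script. Its argument "deltas" is a list of rows, each a list of 3 entries, a list of its own where there are three numbers: the finger opening in m, from 0 to 0.0854, then the shift along the tool's x, y, z in m, then the turn about the tool's z in rad. A call has exactly 10 rows; each row is the pose to reach, as a shift and turn from the pose commanded when the call began, along the tool's axes at that moment; what a row does not reach only later rows make up. A row lasts 1/12 s, in which the tool goes at most 41.7 mm and 7.16 degrees, less where a joint would pass 70% of its speed; a pose out of reach is approached as far as the arm can. A call with a gripper value outside its range is refused whole. The fingers move at their own pace and stop on an object; "grip_force" is the grip in N (left out, the last holds). Time passes only in rows, so rows that repeat a pose let the fingers close, or fill a call up. It gives the time, the measured TCP pose, the force, the opening and the grip force at its end, in the units of the state.
- manip.observe(): the state, without advancing time (a new reading comes with each control period).
- manip.grab_frame(name): name is "side" or "top" or "wrist"; returns the picture (384x512x3 uint8, blue, green, red); there is no depth.
- manip.camera_info(name): a dict with "mtx" (3x3 intrinsics, pixels), "rvec" (rotation vector, rad) and "tvec" (3), from world to camera coordinates, as OpenCV has them. Camera axes: x right, y down, z forward; pixel columns grow to the right and rows downward; lengths in m; the calibration is good to about 2 mm. The wrist camera is an equidistant fisheye: a pixel r from the principal point sees the ray r / f radians off the axis. A picture is of the moment at which its call begins: read the wrist's pose just before it. camera_info takes no time and is no camera call; for the wrist camera it gives the pose at the moment of the call.
- manip.finish_job(): hands the job in; it is judged then, once.
The state is a dict: "clock": time; "joints": joint angles; "joint_vel": joint speeds; "joint_torque": joint torques, N m; "position": TCP position; "tool_rot": TCP orientation; "ft_force": force on the tool from outside, world axes, zero at the start; "moment": the same for the moment, N m; "width": finger opening in m; "grasp_force": force on a finger pad.
Only numpy, scipy, OpenCV 4.12 (cv2) and the standard library are available. Lean on these libraries where they do the work, as an engineer would, in place of code of your own. Each camera call takes 0.05 s, during which the arm holds its last target. There are 200 camera calls.

## Working session

There is one attempt and no reset: what is moved stays moved. The work goes in short steps, Python scripts to look and compute and a tool call to move; the robot and the scene stay as the last step left them, time stands still between calls to the robot, and variables do not carry over. Pictures are saved under pics/ and viewed, at most 10 in all, crops included, and the job is handed in when it is done.

Besides the shell and the picture viewer there is one more tool, called after "Call:" as a command line: name --argument value ..., lists and objects as JSON in quotes. drive_tool: Moves the arm, as the interface text tells. Its arguments: {"type":"object","properties":{"deltas":{"type":"array","items":{"type":"array"}},"grip_force":{"type":"number"}},"required":["deltas"]}

```bash
mkdir -p pics; ls
python3 - <<'E'
from plant import manip
import cv2,numpy as np
s=manip.observe();print({k:np.round(v,3) for k,v in s.items()})
for n in("top","side"):
    i=manip.camera_info(n);print(n,i)
    cv2.imwrite(f"pics/{n}0.png",manip.grab_frame(n))
E
```

```text
pics
{'clock': np.float64(0.0), 'joints': array([ 1.305,  0.69 , -0.195,  1.566,  0.157,  0.903, -0.215]), 'joint_vel': array([ 0.002, -0.   ,  0.   , -0.001, -0.   , -0.001, -0.001]), 'joint_torque': array([ 1.0000e-03, -5.3960e+01, -1.2670e+00, -1.5854e+01,  9.0000e-03,
        1.0000e-02, -0.0000e+00]), 'position': array([ 0.184, -0.597,  0.23 ]), 'tool_rot': array([-0.001,  0.989,  0.149, -0.   ]), 'ft_force': array([-0.616, -0.038,  0.284]), 'moment': array([0.043, 0.049, 0.002]), 'grasp_force': np.float64(0.0), 'width': np.float64(0.086)}
top {'mtx': array([[487.56943799,   0.        , 246.63530204],
       [  0.        , 487.56943799, 191.48183629],
       [  0.        ,   0.        ,   1.        ]]), 'rvec': array([ 2.06953521, -2.15891482,  0.21365019]), 'tvec': array([-0.11478622,  0.56883564,  1.61172558])}
side {'mtx': array([[465.47165927,   0.        , 255.52758182],
       [  0.        , 465.47165927, 193.99247919],
       [  0.        ,   0.        ,   1.        ]]), 'rvec': array([ 2.09767703, -0.16450703,  0.09512889]), 'tvec': array([-0.57341327,  0.04054942,  1.53509159])}
```

View pics/top0.png

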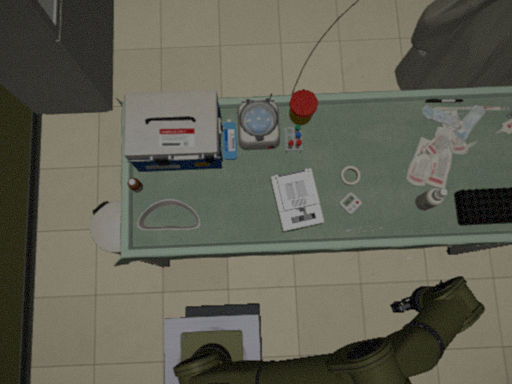

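View pics/side0.png

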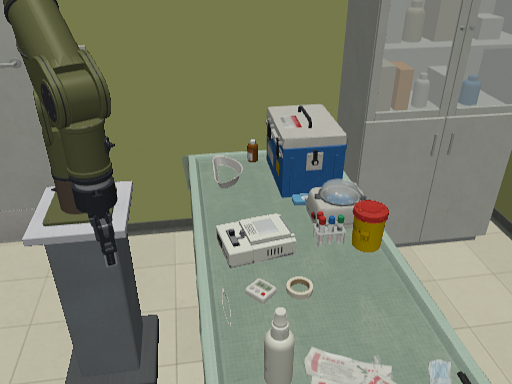

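The top view shows the reader at (298,200) with its front towards the robot and the dish at (168,215). The timer is at (350,203), the roll at (350,175) and the bottle at (135,184). The side view shows the latch around (235,237) and the tweezers at (227,305).

```bash
cat > h.py <<'E'
import numpy as np, cv2
from plant import manip
def ray(n,px,info=None):
    i=info or manip.camera_info(n); R=cv2.Rodrigues(np.array(i["rvec"],float))[0]; t=np.array(i["tvec"],float).ravel(); K=np.array(i["mtx"])
    d=np.array([(px[0]-K[0,2])/K[0,0],(px[1]-K[1,2])/K[1,1]])
    if n=="wrist":
        r=np.hypot(*d); v=np.array([*(d/max(r,1e-9)*np.sin(r)),np.cos(r)])
    else: v=np.array([*d,1.])
    return -R.T@t, R.T@v
def onz(n,px,z,info=None):
    c,v=ray(n,px,info); return c+v*(z-c[2])/v[2]
def proj(n,P,info=None):
    i=info or manip.camera_info(n); R=cv2.Rodrigues(np.array(i["rvec"],float))[0]; K=np.array(i["mtx"])
    v=R@np.array(P,float)+np.array(i["tvec"],float).ravel()
    if n=="wrist":
        th=np.arctan2(np.hypot(v[0],v[1]),v[2]); u=v[:2]/max(np.hypot(v[0],v[1]),1e-9)*th
    else: u=v[:2]/v[2]
    return np.array([K[0,0]*u[0]+K[0,2],K[1,1]*u[1]+K[1,2]])
E
python3 - <<'E'
from h import *
im=cv2.imread("pics/top0.png")
hsv=cv2.cvtColor(im,cv2.COLOR_BGR2HSV)
roi=hsv[155:240,262:334]
m=((roi[...,1]<50)&(roi[...,2]>150)).astype(np.uint8)
m=cv2.morphologyEx(m,cv2.MORPH_CLOSE,np.ones((5,5)))
cs=sorted(cv2.findContours(m,0,2)[0],key=cv2.contourArea)
r=cv2.minAreaRect(cs[-1]);b=cv2.boxPoints(r)+[262,155]
print(r,b)
for p in b: print(np.round(onz("top",p,.058),3))
for n,p,z in(("dish c",(168,216),.03),("timer",(350,203),.018),("roll",(350,175),.019),("bottle",(135,184),.08)):print(n,np.round(onz("top",p,z),3))
a=cv2.resize(im[155:240,262:334],None,fx=5,fy=5,interpolation=cv2.INTER_CUBIC)
c=cv2.resize(im[190:240,125:215],None,fx=4.5,fy=4.5,interpolation=cv2.INTER_CUBIC)
s=cv2.imread("pics/side0.png")[205:275,205:305]
s=cv2.resize(s,None,fx=4,fy=4,interpolation=cv2.INTER_CUBIC)
o=np.zeros((600,800,3),np.uint8)
o[:425,:360]=a;o[:280,380:780]=s;o[300:525,380:785]=c
cv2.imwrite("pics/c1.png",o)
E
```

```text
((34.96628952026367, 43.35393524169922), (54.940673828125, 39.95003890991211), 77.00537872314453) [[271.32583904 176.07865524]
 [310.2528038  167.09550858]
 [322.60673904 220.62921143]
 [283.67977524 229.61236572]]
[ 0.614 -0.226  0.058]
[ 0.64  -0.362  0.058]
[ 0.452 -0.391  0.058]
[ 0.427 -0.258  0.058]
dish c [0.494 0.136 0.03 ]
timer [ 0.515 -0.497  0.018]
roll [ 0.615 -0.505  0.019]
bottle [0.601 0.238 0.08 ]
```

View pics/c1.png

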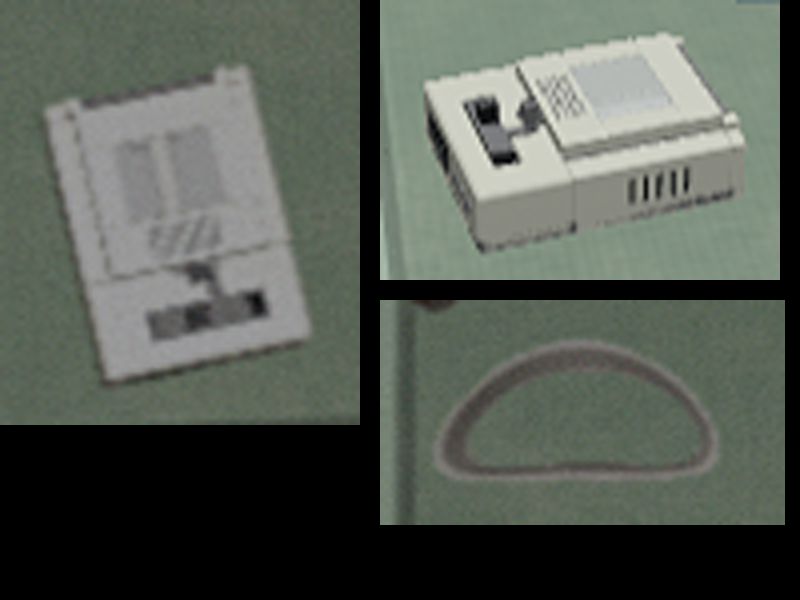

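Two dark patches appear on the latch, at (200,318) and (258,303) in the crop, so a wrist view has to settle which one is the tab. I'm moving over the latch for it.

Call:
drive_tool --deltas '[[0.0, [0.033, -0.02, 0], 0.01], [0.0, [0.066, -0.04, 0], 0.03], [0.0, [0.1, -0.06, 0], 0.05], [0.0, [0.135, -0.08, 0], 0.07], [0.0, [0.17, -0.1, 0.01], 0.09], [0.0, [0.205, -0.125, 0.01], 0.1], [0.0, [0.24, -0.15, 0.02], 0.12], [0.0, [0.27, -0.17, 0.02], 0.138], [0.0, [0.3, -0.185, 0.02], 0.138], [0.0, [0.315, -0.195, 0.02], 0.138]]'

```text
clock: 0.93
position: [0.4317, -0.3131, 0.211]
tool_rot: [-0.001, 0.996, 0.084, 0.001]
ft_force: [0.6, -0.4, -0.3]
width: 0.0001
grasp_force: 0.0
```

Run:
```python
from h import *
s=manip.observe();print(s["clock"],s["position"],s["tool_rot"],s["width"],s["ft_force"])
i=manip.camera_info("wrist");f=manip.grab_frame("wrist");cv2.imwrite("pics/w1.png",f);np.save("w1.npy",i,allow_pickle=True)
R=cv2.Rodrigues(i["rvec"])[0];print(i["mtx"],-R.T@i["tvec"].ravel(),R)
```

```text
0.9333 [ 0.43171353 -0.3131493   0.21100783] [-0.0011013   0.99646448  0.08400104  0.00107311] 8.331317450577111e-05 [ 0.60356553 -0.41241007 -0.31665673]
[[297.31863964   0.         253.00327868]
 [  0.         297.31863964 188.9611076 ]
 [  0.           0.           1.        ]] [ 0.49722199 -0.30170918  0.35455063] [[ 0.16747217 -0.9858713  -0.00329579]
 [-0.95157499 -0.16251853  0.26094591]
 [-0.25779471 -0.04056499 -0.9653478 ]]
```

View pics/w1.png

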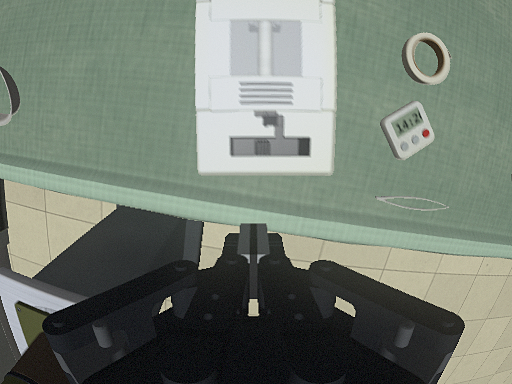

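The wrist view shows the reader square to the tool. The deck's front edge runs from (197,173) to (333,173), the slot from x 230 to 311 at row 147, and the ribbed tab is near (262,147). The tweezers are at (412,203), well clear.

Run:
```python
from h import *
i=np.load("w1.npy",allow_pickle=True).item()
g=cv2.cvtColor(cv2.imread("pics/w1.png"),cv2.COLOR_BGR2GRAY)
print(g[147,225:316]);print(g[130:165,262]);print(g[150,190:204],g[150,326:340]);print(g[165:180,230])
for n,p,z in(("FL",(197,173),.054),("FR",(333,173),.054),("coverL",(196,111),.06),("coverR",(335,111),.06),("slotL",(230,147),.0585),("slotR",(311,147),.0585),("tabL",(254,147),.074),("tabR",(270,147),.074),("hook",(268,118),.08),("tabtopfar",(262,139),.074),("tabnear",(262,155),.074)):print(n,onz("wrist",p,z,i).round(4))
m=cv2.resize(cv2.imread("pics/w1.png")[90:190,180:350],None,fx=4.7,fy=4.7,interpolation=cv2.INTER_CUBIC);cv2.imwrite("pics/w1c.png",m)
```

```text
[221 222 224 225 195 144  93  98 123 142 147 143 144 144 145 144 147 145
 145 144 145 145 140 143 140 139 142 142 138 122 103  96 100 106 107 105
  99 107 106 100 109 108 104 106 111 118 138 141 138 138 138 135 143 137
 137 137 136 133 134 139 135 137 139 136 139 136 137 137 135 133 134 139
 120 102  76  74  76  77  72  76  77  71  71  67 115 169 206 222 222 220
 220]
[224 221 222 225 225 210 177 149 103 108 118 102  94 109 111 112 106 107
 111 107 107 107 109 106 111 145 182 210 220 223 222 221 221 221 221]
[141 139 138 140 136 130 159 199 210 218 223 224 221 221] [218 220 221 222 217 207 182 170 170 132 136 139 140 137]
[222 222 220 221 222 216 209 188 168 167 151 138 144 143 141]
FL [ 0.4241 -0.2537  0.054 ]
FR [ 0.4484 -0.3948  0.054 ]
coverL [ 0.488  -0.2449  0.06  ]
coverR [ 0.5123 -0.3816  0.06  ]
slotL [ 0.4572 -0.2841  0.0585]
slotR [ 0.4714 -0.3646  0.0585]
tabL [ 0.4631 -0.3075  0.074 ]
tabR [ 0.4657 -0.3225  0.074 ]
hook [ 0.4926 -0.3155  0.08  ]
tabtopfar [ 0.4719 -0.3137  0.074 ]
tabnear [ 0.4568 -0.3163  0.074 ]
```

View pics/w1c.png

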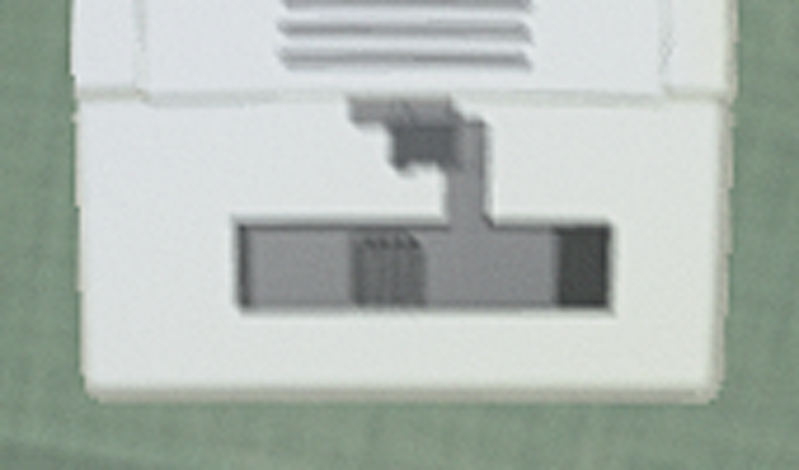

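The tab centre is about (0.464, -0.315), some 5 mm left of the bar's middle, and the reader's yaw is about 0.17. Next I lower the shut fingers on the tab's left side.

Call:
drive_tool --deltas '[[0.0, [0.012, -0.01, 0.02], 0], [0.0, [0.024, -0.02, 0.04], 0], [0.0, [0.024, -0.02, 0.06], 0], [0.0, [0.024, -0.02, 0.08], 0], [0.0, [0.024, -0.02, 0.1], 0], [0.0, [0.024, -0.02, 0.12], 0], [0.0, [0.024, -0.02, 0.135], 0], [0.0, [0.024, -0.02, 0.142], 0], [0.0, [0.024, -0.02, 0.146], 0], [0.0, [0.024, -0.02, 0.146], 0]]'

```text
clock: 1.82
position: [0.4481, -0.2942, 0.0648]
tool_rot: [-0.0, 0.997, 0.081, -0.0]
ft_force: [-0.2, -0.3, 0.0]
width: 0.0
grasp_force: 0.0
```

Call:
drive_tool --deltas '[[0.0, [0.004, 0.0, 0], 0], [0.0, [0.004, 0.001, 0], 0], [0.0, [0.004, 0.002, 0], 0], [0.0, [0.004, 0.003, 0], 0], [0.0, [0.004, 0.004, 0], 0], [0.0, [0.004, 0.005, 0], 0], [0.0, [0.004, 0.006, 0], 0], [0.0, [0.004, 0.007, 0], 0], [0.0, [0.004, 0.008, 0], 0], [0.0, [0.004, 0.008, 0], 0]]'

```text
clock: 2.65
position: [0.4535, -0.3008, 0.0653]
tool_rot: [-0.001, 0.997, 0.081, -0.0]
ft_force: [0.4, 2.6, 2.2]
width: -0.0002
grasp_force: 1.6
```

Call:
drive_tool --deltas '[[0.0, [0, 0.001, 0], 0], [0.0, [0, 0.002, 0], 0], [0.0, [0, 0.003, 0], 0], [0.0, [0, 0.004, 0], 0], [0.0, [0, 0.005, 0], 0], [0.0, [0, 0.005, 0], 0], [0.0, [0, 0.005, 0], 0], [0.0, [0, 0.005, 0], 0], [0.0, [0, 0.005, 0], 0], [0.0, [0, 0.005, 0], 0]]'

```text
clock: 3.48
position: [0.4545, -0.3064, 0.0653]
tool_rot: [0.0, 0.997, 0.081, 0.0]
ft_force: [-0.3, 3.3, 1.1]
width: 0.0001
grasp_force: 1.5
```

Run:
```python
from h import *
s=manip.observe();print(s["position"],s["ft_force"])
f=manip.grab_frame("side")[190:290,200:310]
w=manip.grab_frame("wrist")[60:290,150:360]
o=np.zeros((460,800,3),np.uint8);o[:460,:420]=cv2.resize(w,(420,460));o[:345,420:]=cv2.resize(f,(380,345));cv2.imwrite("pics/p2.png",o)
```

```text
[ 0.45450289 -0.30639032  0.06531834] [-0.32625052  3.26898943  1.13296855]
```

View pics/p2.png

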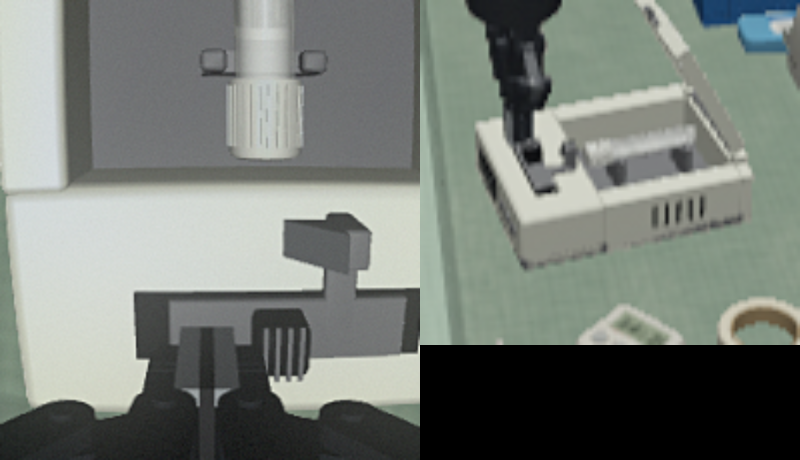

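The cover is open and leans over the chamber, and the tube shows on its saddles with the cap to the front. I retreat, then check how wide the gripper is before working next to the leaning cover.

Call:
drive_tool --deltas '[[0.0, [0, -0.004, 0], 0], [0.0, [0, -0.008, 0], 0], [0.0, [0, -0.013, 0], 0], [0.0, [0, -0.02, 0], 0], [0.085, [-0.01, -0.02, -0.03], 0], [0.085, [-0.02, -0.01, -0.06], 0], [0.085, [-0.03, 0, -0.09], 0], [0.085, [-0.03, 0.005, -0.12], 0], [0.085, [-0.03, 0.01, -0.15], 0], [0.085, [-0.03, 0.01, -0.15], 0]]'

```text
clock: 4.42
position: [0.4292, -0.3242, 0.2207]
tool_rot: [0.004, 0.997, 0.08, 0.004]
ft_force: [1.1, -1.3, -0.4]
width: 0.0722
grasp_force: 0.0
```

Run:
```python
from h import *
s=manip.observe();print(s["clock"],s["position"],s["tool_rot"],s["ft_force"],s["joints"])
f=manip.grab_frame("side");cv2.imwrite("pics/s3f.png",f);p=proj("side",s["position"]);print("tcp px",p)
for h in(.073,.134,.147):print(h,proj("side",s["position"]+[0,0,h]),proj("side",s["position"]+[.04,0.007,h]))
c=f[60:260,180:330];c=cv2.resize(c,None,fx=3,fy=3,interpolation=cv2.INTER_CUBIC)
i=manip.camera_info("wrist");w=manip.grab_frame("wrist");np.save("w3.npy",i,allow_pickle=True);cv2.imwrite("pics/w3f.png",w)
o=np.zeros((600,800,3),np.uint8);o[:,:450]=c;o[:263,450:]=cv2.resize(w,(350,263));cv2.imwrite("pics/s3.png",o)
```

```text
4.4167 [ 0.42922098 -0.32422566  0.22072889] [0.0040003  0.99679753 0.07974332 0.00443592] [ 1.12275413 -1.2765671  -0.36157284] [ 0.63426771  0.58235333 -0.11847599  1.85500632  0.10350069  0.69821216
 -0.95457387]
tcp px [217.43763457 185.88621508]
0.073 [216.25251857 160.55926354] [231.79044493 158.25601915]
0.134 [215.20303451 138.13088386] [231.16986633 135.98748003]
0.147 [214.97194959 133.19239966] [231.03326539 131.08575844]
```

View pics/s3.png

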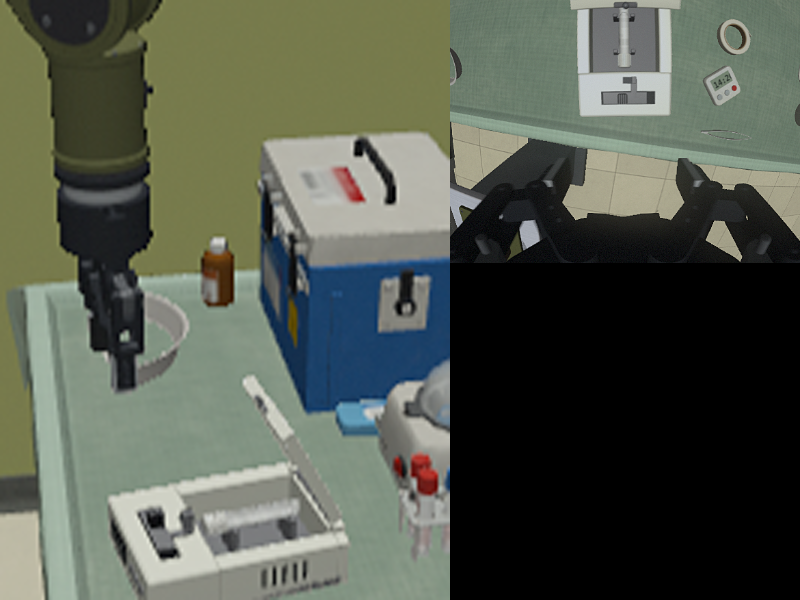

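The column above the fingers is about 78 mm wide all the way up, and nothing else sticks out. If I grip the cap, near reader x -16, the column just clears the leaning cover. Next I locate the cap precisely.

Run:
```python
from h import *
i=np.load("w3.npy",allow_pickle=True).item();g=cv2.cvtColor(cv2.imread("pics/w3f.png"),cv2.COLOR_BGR2GRAY)
def mid(r,a=215,b=300):
    row=g[r,a:b].astype(int);print(r,row[::2]);
    xs=np.where(row>170)[0]+a;return xs
for r in(85,92,60):
    xs=mid(r,225,285);print(xs.min(),xs.max(),onz("wrist",((xs.min()+xs.max())/2,r),.05,i).round(4))
c=g[80:175,254];print(list(c))
print("deck edge L/R",[ (lambda xs:(xs.min(),xs.max()))(np.where(g[r,180:330]>190)[0]+180) for r in(120,160)])
R=cv2.Rodrigues(i["rvec"])[0]
for P in((.533,-.3077),):
  u=np.array([.9855,.169,0]);v=np.array([-.169,.9855,0]);C=np.array([*P,0])
  for n,(x,y,z) in dict(FL=(-100,72,54),FR=(-100,-72,54),wall=(-30,0,54),cap=(-21,0,50),bot=(73,0,50),sad=(2,0,49)).items():print(n,proj("wrist",C+u*x/1e3+v*y/1e3+[0,0,z/1e3],i).round(1))
```

```text
85 [117 117 118 116 118 116 115 118 115 116 126 150 167 173 178 184 179 166
 155 150 118 115 115 110 117 113 113 115 111 114]
251 258 [ 0.521  -0.3092  0.05  ]
92 [118 120 116 118 117 114 116 117 116 119 131 155 160 175 177 189 175 167
 157 149 118 115 115 116 111 114 114 113 111 115]
251 258 [ 0.5137 -0.3104  0.05  ]
60 [116 115 119 112 112 115 113 117 115 114 115  89 134 164 175 186 173 153
 117 112 114 113 113 112 114 111 114 112 111 111]
252 257 [ 0.5474 -0.305   0.05  ]
[np.uint8(181), np.uint8(183), np.uint8(182), np.uint8(179), np.uint8(183), np.uint8(180), np.uint8(180), np.uint8(184), np.uint8(184), np.uint8(184), np.uint8(184), np.uint8(184), np.uint8(186), np.uint8(184), np.uint8(181), np.uint8(188), np.uint8(191), np.uint8(165), np.uint8(94), np.uint8(101), np.uint8(117), np.uint8(117), np.uint8(117), np.uint8(119), np.uint8(111), np.uint8(156), np.uint8(185), np.uint8(190), np.uint8(200), np.uint8(202), np.uint8(206), np.uint8(207), np.uint8(128), np.uint8(75), np.uint8(73), np.uint8(77), np.uint8(81), np.uint8(83), np.uint8(80), np.uint8(82), np.uint8(72), np.uint8(108)
[... 277 characters left out ...]
104), np.uint8(104), np.uint8(104), np.uint8(104), np.uint8(101), np.uint8(101), np.uint8(101), np.uint8(100), np.uint8(101), np.uint8(106), np.uint8(98), np.uint8(104), np.uint8(163), np.uint8(211), np.uint8(201), np.uint8(200), np.uint8(202), np.uint8(197), np.uint8(201), np.uint8(201), np.uint8(198), np.uint8(202), np.uint8(198), np.uint8(199), np.uint8(202), np.uint8(202), np.uint8(197), np.uint8(182), np.uint8(172), np.uint8(135), np.uint8(113), np.uint8(128), np.uint8(127), np.uint8(128), np.uint8(127)]
deck edge L/R [(np.int64(190), np.int64(320)), (np.int64(192), np.int64(319))]
FL [188.5 169.7]
FR [322.7 168.4]
wall [255.2 101.9]
cap [255.1  93.4]
bot [254.2   8.2]
sad [254.9  71.9]
```

Call:
drive_tool --deltas '[[0.055, [0.02, 0, 0], -0.01], [0.055, [0.04, 0, 0.01], -0.01], [0.055, [0.06, 0, 0.03], -0.01], [0.055, [0.074, 0, 0.05], -0.01], [0.055, [0.079, 0, 0.07], -0.01], [0.055, [0.079, 0, 0.09], -0.01], [0.055, [0.079, 0, 0.11], -0.01], [0.055, [0.079, 0, 0.12], -0.01], [0.055, [0.079, 0, 0.12], -0.01], [0.055, [0.079, 0, 0.12], -0.01]]'

```text
clock: 5.35
position: [0.5038, -0.3077, 0.0945]
tool_rot: [-0.001, 0.996, 0.086, -0.001]
ft_force: [1.1, 0.7, -0.1]
width: 0.0548
grasp_force: 0.0
```

```bash
cat > st.py <<'E'
from h import *
import sys
s=manip.observe();w,x,y,z=s["tool_rot"];R=np.array([[1-2*(y*y+z*z),2*(x*y-z*w),2*(x*z+y*w)],[2*(x*y+z*w),1-2*(x*x+z*z),2*(y*z-x*w)],[2*(x*z-y*w),2*(y*z+x*w),1-2*(x*x+y*y)]])
print("t",s["clock"],"p",s["position"].round(4),"yaw",round(np.arctan2(R[1,0],R[0,0]),4),"F",s["ft_force"].round(1),"w",round(s["width"],4))
if len(sys.argv)>3: print("delta tool",(R.T@(np.array(sys.argv[1:4],float)-s["position"])).round(4))
E
python3 st.py .507 -.3115 .055
python3 - <<'E'
from h import *
i=manip.camera_info("wrist");w=manip.grab_frame("wrist");cv2.imwrite("pics/w4f.png",w);np.save("w4.npy",i,allow_pickle=True)
cv2.imwrite("pics/w4.png",cv2.resize(w,(720,540)))
for n,P in dict(capfront=(.508,-.3114,.05),grip=(.5149,-.3102,.05)).items():print(n,proj("wrist",P,i)*720/512)
E
```

```text
t 5.35 p [ 0.5038 -0.3077  0.0945] yaw 0.1722 F [ 1.1  0.7 -0.1] w 0.0548
delta tool [0.0026 0.0043 0.0395]
capfront [366.69391431 290.11455921]
grip [366.80757516 275.97090754]
```

View pics/w4.png

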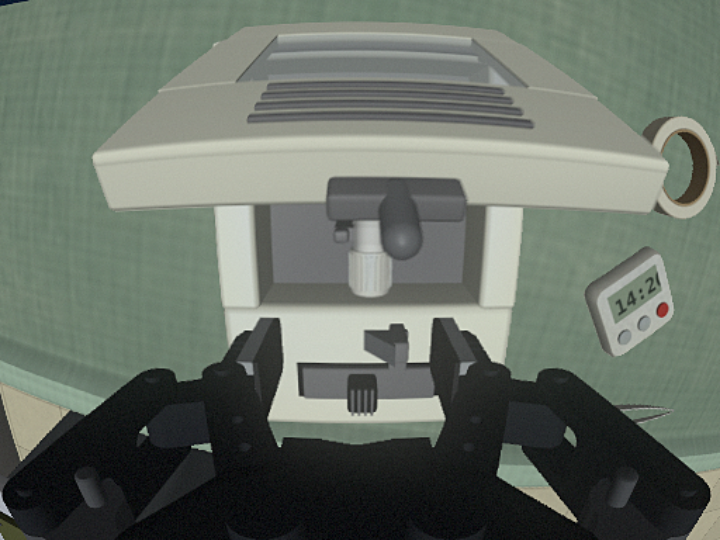

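The view shows the cap's front at (369,295), within 2 mm of where it should be, with the fingers straddling the tube line and the tongue clear at (400,235). I descend in front, then slide in.

Call:
drive_tool --deltas '[[0.055, [0.001, 0.003, 0.005], 0], [0.055, [0.002, 0.005, 0.013], 0], [0.055, [0.002, 0.005, 0.021], 0], [0.055, [0.002, 0.005, 0.028], 0], [0.055, [0.002, 0.005, 0.034], 0], [0.055, [0.002, 0.005, 0.038], 0], [0.055, [0.004, 0.005, 0.042], 0], [0.055, [0.006, 0.005, 0.046], 0], [0.055, [0.008, 0.005, 0.05], 0], [0.055, [0.009, 0.005, 0.052], 0]]'

```text
clock: 6.23
position: [0.5147, -0.3114, 0.0428]
tool_rot: [-0.0, 0.996, 0.086, 0.0]
ft_force: [-0.2, 0.5, 0.2]
width: 0.0547
grasp_force: 0.0
```

```bash
python3 st.py .514 -.3112 .038
```

```text
t 6.2333 p [ 0.5147 -0.3114  0.0428] yaw 0.1722 F [-0.2  0.5  0.2] w 0.0547
delta tool [-0.0006 -0.0004  0.0048]
```

Call:
drive_tool --deltas '[[0.055, [0, 0, 0.003], 0], [0.055, [0, 0, 0.005], 0], [0.04, [0, 0, 0.005], 0], [0.03, [0, 0, 0.005], 0], [0.022, [0, 0, 0.005], 0], [0.01, [0, 0, 0.005], 0], [0.0, [0, 0, 0.005], 0], [0.0, [0, 0, 0.005], 0], [0.0, [0, 0, 0.005], 0], [0.0, [0, 0, 0.005], 0]]' --grip_force 25

```text
clock: 7.07
position: [0.5142, -0.3119, 0.0384]
tool_rot: [0.0, 0.996, 0.086, 0.0]
ft_force: [-0.5, -0.3, 2.0]
width: 0.0177
grasp_force: 25.2
```

The cap is gripped at 17.7 mm, close to its 19 mm. I lift out along the cover's slope.

Call:
drive_tool --deltas '[[0.0, [0, 0, -0.004], 0], [0.0, [-0.002, 0, -0.01], 0], [0.0, [-0.005, 0, -0.017], 0], [0.0, [-0.009, 0, -0.025], 0], [0.0, [-0.013, 0, -0.034], 0], [0.0, [-0.018, 0, -0.045], 0], [0.0, [-0.026, 0, -0.058], 0], [0.0, [-0.036, 0, -0.075], 0], [0.0, [-0.046, 0, -0.095], 0], [0.0, [-0.056, 0, -0.115], 0]]'

```text
clock: 7.9
position: [0.457, -0.3216, 0.1547]
tool_rot: [-0.0, 0.996, 0.085, -0.001]
ft_force: [-0.2, -0.9, -0.6]
width: 0.0178
grasp_force: 25.5
```

```bash
python3 st.py .494 .136 .12
python3 - <<'E'
from h import *
w=manip.grab_frame("wrist");t=manip.grab_frame("top");cv2.imwrite("pics/t5f.png",t)
cv2.imwrite("pics/w5f.png",w)
s=manip.grab_frame("side")[120:260,180:330]
o=np.zeros((400,800,3),np.uint8);o[:300,:400]=cv2.resize(w,(400,300));o[:373,400:]=cv2.resize(s,(400,373));cv2.imwrite("pics/w5.png",o)
# dish rim
im=t[185:235,125:215].astype(int)
sat=im.max(2)-im.min(2); m=((im[...,1]-im[...,2]<12)&(im.sum(2)>180)).astype(np.uint8)
cs=sorted(cv2.findContours(m,0,2)[0],key=cv2.contourArea)
for c in cs[-2:]:
  x,y,w_,h=cv2.boundingRect(c);print(x+125,y+185,w_,h,cv2.contourArea(c))
  for p in((x+125,y+185+h*.8),(x+w_+125,y+185+h*.8),(x+125+w_/2,y+185),(x+125+w_/2,y+185+h)):print(onz("top",p,.037).round(3))
E
```

```text
t 7.9 p [ 0.457  -0.3216  0.1547] yaw 0.1711 F [-0.2 -0.9 -0.6] w 0.0178
delta tool [ 0.1144 -0.4446  0.0346]
147 185 32 11 43.0
[0.574 0.207 0.037]
[0.569 0.096 0.037]
[0.603 0.151 0.037]
[0.564 0.151 0.037]
127 186 88 49 2098.0
[0.467 0.275 0.037]
[ 0.455 -0.026  0.037]
[0.598 0.123 0.037]
[0.427 0.125 0.037]
```

View pics/w5.png

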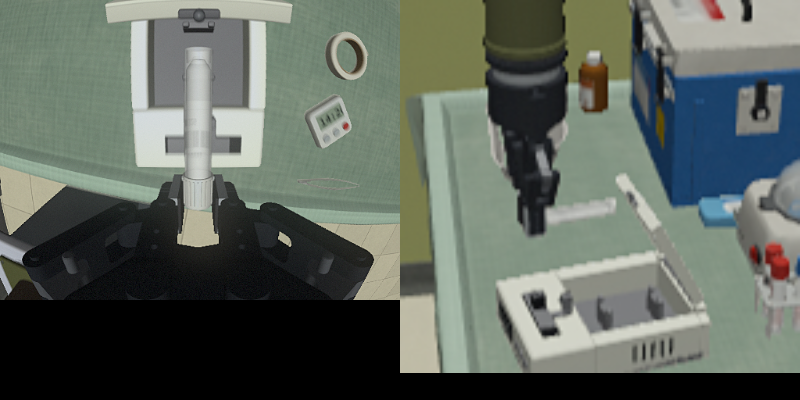

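The tube is held level, pointing along tool +x, and the cover stands fully open. Next I work out the dish pose from its rim in the first top view (rim x 137–200, y 199–230).

Run:
```python
from h import *
im=cv2.imread("pics/top0.png")[190:240,128:215].astype(int)
hsv=cv2.cvtColor(im.astype(np.uint8),cv2.COLOR_BGR2HSV)
d=im[...,1]-im[...,2]   # green minus red: table is green
m=(d<6).astype(np.uint8)
m[:, :3]=0
n,l,st,_=cv2.connectedComponentsWithStats(m)
k=[j for j in range(1,n) if st[j,4]>60 and st[j,2]>40];print(st[1:][st[1:,4]>30])
for j in k:
  ys,xs=np.where(l==j);P=np.array([onz("top",(x+128,y+190),.037)[:2] for x,y in zip(xs,ys)])
  hull=cv2.convexHull(P.astype(np.float32));r=cv2.minAreaRect(hull);print("rect",r,cv2.boxPoints(r).round(3))
for r in m: print("".join(".#"[v] for v in r))
```

```text
[[  8   9  64  32 692]]
rect ((0.49892657995224, 0.13498857617378235), (0.21574820578098297, 0.10768295079469681), 87.57173156738281) [[0.441 0.029]
 [0.548 0.025]
 [0.557 0.24 ]
 [0.45  0.245]]
....##########.........................................................................
.....########.........................................................................#
........###............................................................................
.......................................................................................
.......................................................................................
.......................................................................................
.......................................................................................
.......................................................................................
.......................................................................................
...#................................###########........................................
.........................
[... 2794 characters left out ...]
....................................................................................
.......................................................................................
.......................................................................................
........................................................................#..............
...#...................................................................................
.......................................................................................
.......................................................................................
...#...................................................................................
```

Call:
drive_tool --deltas '[[0.0, [0.003, -0.01, 0], -0.04], [0.0, [0.008, -0.03, 0], -0.1], [0.0, [0.014, -0.052, 0], -0.17], [0.0, [0.02, -0.075, 0], -0.24], [0.0, [0.026, -0.1, 0], -0.32], [0.0, [0.033, -0.125, 0], -0.4], [0.0, [0.04, -0.15, 0], -0.48], [0.0, [0.047, -0.175, 0], -0.56], [0.0, [0.054, -0.2, 0], -0.64], [0.0, [0.06, -0.22, 0], -0.7]]'

```text
clock: 8.88
position: [0.4799, -0.0905, 0.1524]
tool_rot: [-0.001, 0.905, 0.426, -0.0]
ft_force: [0.5, -0.3, -0.1]
width: 0.0177
grasp_force: 25.5
```

```bash
python3 st.py .495 .095 .12
```

```text
t 8.8833 p [ 0.4799 -0.0905  0.1524] yaw 0.8808 F [ 0.5 -0.3 -0.1] w 0.0177
delta tool [ 0.1527 -0.1063  0.0328]
```

Call:
drive_tool --deltas '[[0.0, [0.02, -0.015, 0], -0.08], [0.0, [0.042, -0.03, 0], -0.17], [0.0, [0.065, -0.046, 0.005], -0.26], [0.0, [0.088, -0.062, 0.01], -0.35], [0.0, [0.11, -0.077, 0.015], -0.44], [0.0, [0.13, -0.09, 0.02], -0.53], [0.0, [0.145, -0.1, 0.025], -0.6], [0.0, [0.15, -0.105, 0.03], -0.645], [0.0, [0.153, -0.106, 0.03], -0.648], [0.0, [0.153, -0.106, 0.03], -0.648]]'

```text
clock: 9.72
position: [0.497, 0.0912, 0.1226]
tool_rot: [-0.0, 0.725, 0.689, -0.001]
ft_force: [-0.4, 0.7, 0.4]
width: 0.0177
grasp_force: 25.5
```

```bash
python3 st.py .495 .095 .05
python3 - <<'E'
from h import *
i=manip.camera_info("wrist");w=manip.grab_frame("wrist");cv2.imwrite("pics/w6f.png",w);np.save("w6.npy",i,allow_pickle=True)
s=manip.grab_frame("side")[100:240,180:280]
o=np.zeros((420,800,3),np.uint8);o[:390,:520]=cv2.resize(w,(520,390));o[:392,520:]=cv2.resize(s,(280,392));cv2.imwrite("pics/w6.png",o)
E
```

```text
t 9.7167 p [0.497  0.0912 0.1226] yaw 1.5204 F [-0.4  0.7  0.4] w 0.0177
delta tool [ 0.0038 -0.002   0.0726]
```

View pics/w6.png

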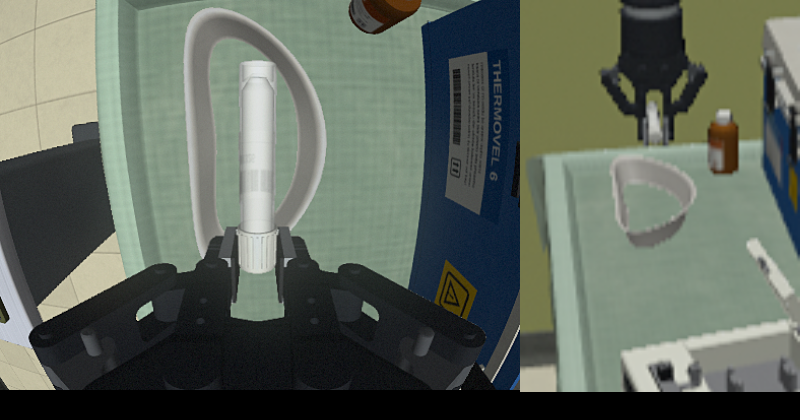

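The tube hangs centred over the dish between its walls, with the bottle and box clear. I lower it.

Call:
drive_tool --deltas '[[0.0, [0.002, -0.001, 0.01], -0.01], [0.0, [0.004, -0.001, 0.022], -0.01], [0.0, [0.004, -0.001, 0.036], -0.01], [0.0, [0.004, -0.001, 0.05], -0.01], [0.0, [0.004, -0.001, 0.064], -0.01], [0.0, [0.004, -0.001, 0.077], -0.01], [0.0, [0.004, -0.001, 0.088], -0.01], [0.0, [0.004, -0.001, 0.097], -0.01], [0.0, [0.004, -0.001, 0.102], -0.01], [0.0, [0.004, -0.001, 0.104], -0.01]]'

```text
clock: 10.65
position: [0.4969, 0.0941, 0.0188]
tool_rot: [0.0, 0.722, 0.692, -0.001]
ft_force: [0.6, 0.1, 0.1]
width: 0.0182
grasp_force: 25.5
```

Call:
drive_tool --deltas '[[0.0, [0, 0, 0.001], 0], [0.0, [0, 0, 0.003], 0], [0.0, [0, 0, 0.005], 0], [0.0, [0, 0, 0.007], 0], [0.0, [0, 0, 0.008], 0], [0.0, [0, 0, 0.009], 0], [0.0, [0, 0, 0.01], 0], [0.0, [0, 0, 0.011], 0], [0.0, [0, 0, 0.011], 0], [0.0, [0, 0, 0.011], 0]]'

```text
clock: 11.48
position: [0.497, 0.0951, 0.0082]
tool_rot: [0.0, 0.721, 0.692, -0.0]
ft_force: [0.5, 0.7, -0.4]
width: 0.0177
grasp_force: 25.5
```

Continuing in small steps until the force shows contact.

Call:
drive_tool --deltas '[[0.0, [0, 0, 0.0005], 0], [0.0, [0, 0, 0.001], 0], [0.0, [0, 0, 0.0015], 0], [0.0, [0, 0, 0.002], 0], [0.0, [0, 0, 0.0025], 0], [0.0, [0, 0, 0.003], 0], [0.0, [0, 0, 0.0035], 0], [0.0, [0, 0, 0.004], 0], [0.0, [0, 0, 0.004], 0], [0.0, [0, 0, 0.004], 0]]'

```text
clock: 12.32
position: [0.497, 0.0951, 0.0045]
tool_rot: [0.0, 0.721, 0.692, 0.0]
ft_force: [-0.7, 0.1, 4.2]
width: 0.0177
grasp_force: 28.1
```

Contact at 4 N. I open slowly.

Call:
drive_tool --deltas '[[0.0185, [0, 0, 0], 0], [0.019, [0, 0, 0], 0], [0.0195, [0, 0, 0], 0], [0.02, [0, 0, 0], 0], [0.021, [0, 0, 0], 0], [0.022, [0, 0, 0], 0], [0.024, [0, 0, 0], 0], [0.026, [0, 0, 0], 0], [0.03, [0, 0, 0], 0], [0.03, [0, 0, 0], 0]]' --grip_force 20

```text
clock: 13.15
position: [0.4975, 0.0951, 0.0041]
tool_rot: [0.0, 0.722, 0.692, 0.0]
ft_force: [0.8, -0.6, 0.2]
width: 0.0301
grasp_force: 0.0
```

Call:
drive_tool --deltas '[[0.03, [0, 0, -0.003], 0], [0.03, [0, 0, -0.008], 0], [0.03, [0, 0, -0.015], 0], [0.03, [0, 0, -0.025], 0], [0.03, [0, 0, -0.04], 0], [0.03, [0, 0, -0.06], 0], [0.03, [0, 0, -0.085], 0], [0.03, [0, 0, -0.11], 0], [0.03, [0, 0, -0.13], 0], [0.03, [0, 0, -0.135], 0]]'

```text
clock: 13.98
position: [0.4987, 0.0954, 0.1432]
tool_rot: [0.001, 0.722, 0.692, 0.003]
ft_force: [0.9, 0.2, -0.2]
width: 0.0301
grasp_force: 0.0
```

Run:
```python
from h import *
s=manip.observe();print(s["clock"],s["position"].round(4),s["ft_force"].round(1),s["width"])
i=manip.camera_info("wrist");w=manip.grab_frame("wrist");cv2.imwrite("pics/w7f.png",w)
d=w.astype(int);m=((d.min(2)>165)).astype(np.uint8)
n,l,st,c=cv2.connectedComponentsWithStats(m)
for j in range(1,n):
  if st[j,4]>150:
    P=np.column_stack(np.where(l==j)[::-1]).astype(np.float32);r=cv2.minAreaRect(P);b=cv2.boxPoints(r)
    print(st[j],np.round(r[1],1),[onz("wrist",p,.014,i)[:2].round(3).tolist() for p in b])
for n_,P in dict(c=(.499,.135,.004),).items():print(proj("wrist",P,i))
```

```text
13.9833 [0.4987 0.0954 0.1432] [ 0.9  0.2 -0.2] 0.030080097988097007
[   0    0   37   43 1104] [42. 36.] [[0.197, 0.344], [0.264, 0.32], [0.268, 0.266], [0.204, 0.284]]
[  37    0   60   28 1058] [27. 59.] [[0.265, 0.319], [0.348, 0.294], [0.349, 0.263], [0.268, 0.284]]
[ 104    0   45  266 5053] [265.  44.] [[0.358, 0.292], [0.406, 0.281], [0.381, 0.008], [0.324, 0.006]]
[406   0  78  12 467] [77. 11.] [[0.661, 0.268], [0.663, 0.281], [0.779, 0.307], [0.776, 0.292]]
[  36   11   61   90 4523] [89. 60.] [[0.265, 0.305], [0.349, 0.281], [0.347, 0.187], [0.266, 0.2]]
[ 98  10   5  78 311] [77.  4.] [[0.351, 0.282], [0.356, 0.281], [0.355, 0.199], [0.351, 0.2]]
[ 185   20  129  240 2479] [239.8 126.1] [[0.44, 0.253], [0.556, 0.253], [0.565, 0.014], [0.432, 0.014]]
[   0   31   36   80 2390] [78.5 35.2] [[0.2, 0.299], [0.264, 0.281], [0.264, 0.189], [0.202, 0.199]]
[ 217   88   21  103 1518] [102.  20.] [[0.471, 0.185], [0.489, 0.184], [0.484, 0.088], [0.465, 0.089]]
[  37   91   63   57 2205] [44.3 66.6] [[0.259, 0.196], [0.349, 0.197], [0.356, 0.153], [0.267, 0.147]]
[   0  104   40   54 1697] [49.5 39.1] [[0.194, 0.203], [0.264, 0.196], [0.265, 0.14], [0.194, 0.142]]
[   0  214   43  170 3070] [172.2  40.9] [[0.131, 0.067], [0.222, 0.072], [0.081, -0.277], [-0.11, -0.366]]
[ 93 226  26  21 290] [25. 20.] [[0.316, 0.03], [0.322, 0.054], [0.354, 0.054], [0.349, 0.031]]
[482 239  30  89 175] [ 3.5 92.7] [[0.86, -0.158], [0.859, 0.0], [0.868, -0.003], [0.87, -0.164]]
[  41  248   83   53 2113] [33.9 91.1] [[0.192, -0.031], [0.343, 0.043], [0.357, 0.008], [0.206, -0.078]]
[ 41 298  25  16 187] [15.9 21.1] [[0.191, -0.059], [0.237, -0.035], [0.243, -0.057], [0.197, -0.082]]
[130 324  34  28 154] [ 6.8 41.1] [[0.321, -0.132], [0.38, -0.077], [0.384, -0.086], [0.325, -0.142]]
[489 326  23  44 295] [ 7.9 48.3] [[0.953, -0.302], [0.953, -0.187], [0.988, -0.207], [0.992, -0.331]]
[250.63571954 139.37114079]
```

The tube lies in the dish at about (0.477, 0.137), inside the walls, and the dish has not moved. Now back to shut the cover, fingers closed and high.

Call:
drive_tool --deltas '[[0.03, [-0.01, 0, -0.02], 0.04], [0.02, [-0.03, -0.002, -0.04], 0.1], [0.0, [-0.052, -0.005, -0.06], 0.17], [0.0, [-0.075, -0.007, -0.08], 0.24], [0.0, [-0.1, -0.01, -0.09], 0.32], [0.0, [-0.125, -0.012, -0.09], 0.4], [0.0, [-0.15, -0.015, -0.09], 0.48], [0.0, [-0.175, -0.017, -0.09], 0.56], [0.0, [-0.2, -0.018, -0.09], 0.64], [0.0, [-0.216, -0.019, -0.09], 0.7]]'

```text
clock: 14.87
position: [0.4679, -0.1229, 0.2288]
tool_rot: [0.0, 0.917, 0.4, -0.001]
ft_force: [0.2, -0.3, -0.1]
width: 0.0002
grasp_force: 0.0
```

```bash
python3 st.py .611 -.295 .23
```

```text
t 14.8667 p [ 0.4679 -0.1229  0.2288] yaw 0.8229 F [ 0.2 -0.3 -0.1] w 0.0002
delta tool [-0.0288  0.2219 -0.0012]
```

Call:
drive_tool --deltas '[[0.0, [-0.003, 0.025, 0], 0.08], [0.0, [-0.006, 0.05, 0], 0.16], [0.0, [-0.01, 0.08, 0], 0.25], [0.0, [-0.014, 0.11, 0], 0.34], [0.0, [-0.018, 0.14, 0], 0.43], [0.0, [-0.022, 0.17, 0], 0.52], [0.0, [-0.026, 0.2, 0], 0.6], [0.0, [-0.029, 0.218, 0], 0.65], [0.0, [-0.029, 0.222, 0], 0.653], [0.0, [-0.029, 0.222, 0], 0.653]]'

```text
clock: 15.7
position: [0.6134, -0.2915, 0.2281]
tool_rot: [-0.0, 0.996, 0.088, -0.001]
ft_force: [0.3, 0.2, 0.6]
width: 0.0
grasp_force: 0.0
```

```bash
python3 st.py .611 -.295 .23
python3 - <<'E'
from h import *
print("joints",manip.observe()["joints"].round(2))
u=np.array([.9855,.169,0]);C=np.array([.532,-.308,0])
for th in(1.1,1.0,.9,.8,.7,.6,.5,.4,.3,.2,.1,.05,0,-.02):
    x=89-115*np.cos(th)+10*np.sin(th)+11;z=58+115*np.sin(th)+10*np.cos(th)
    W=C+u*x/1e3;print(th,"reader x %.0f z %.0f"%(x,z),"world",W[:2].round(4))
E
```

```text
t 15.7 p [ 0.6134 -0.2915  0.2281] yaw 0.1767 F [0.3 0.2 0.6] w 0.0
delta tool [-0.003   0.003  -0.0019]
joints [ 0.42  0.77 -0.09  1.39  0.08  0.99 -1.08]
1.1 reader x 57 z 165 world [ 0.5879 -0.2984]
1.0 reader x 46 z 160 world [ 0.5776 -0.3002]
0.9 reader x 36 z 154 world [ 0.5678 -0.3019]
0.8 reader x 27 z 147 world [ 0.5587 -0.3034]
0.7 reader x 18 z 140 world [ 0.5502 -0.3049]
0.6 reader x 11 z 131 world [ 0.5426 -0.3062]
0.5 reader x 4 z 122 world [ 0.5358 -0.3073]
0.4 reader x -2 z 112 world [ 0.53   -0.3083]
0.3 reader x -7 z 102 world [ 0.5252 -0.3092]
0.2 reader x -11 z 91 world [ 0.5214 -0.3098]
0.1 reader x -13 z 79 world [ 0.5188 -0.3103]
0.05 reader x -14 z 74 world [ 0.5179 -0.3104]
0 reader x -15 z 68 world [ 0.5172 -0.3105]
-0.02 reader x -15 z 66 world [ 0.517  -0.3106]
```

Call:
drive_tool --deltas '[[0.0, [-0.004, 0.002, 0.02], 0], [0.0, [-0.008, 0.0025, 0.045], 0], [0.0, [-0.012, 0.0025, 0.063], 0], [0.0, [-0.02, 0.0025, 0.063], 0], [0.0, [-0.027, 0.0025, 0.063], 0], [0.0, [-0.037, 0.0025, 0.068], 0], [0.0, [-0.047, 0.0025, 0.074], 0], [0.0, [-0.056, 0.0025, 0.081], 0], [0.0, [-0.065, 0.0025, 0.088], 0], [0.0, [-0.072, 0.0025, 0.097], 0]]'

```text
clock: 16.53
position: [0.5436, -0.3064, 0.135]
tool_rot: [0.001, 0.996, 0.089, 0.002]
ft_force: [-0.4, 0.0, 2.3]
width: 0.0
grasp_force: 0.9
```

```bash
python3 st.py .5426 -.3062 .131
```

```text
t 16.5333 p [ 0.5436 -0.3064  0.135 ] yaw 0.1776 F [-0.4  0.   2.3] w 0.0
delta tool [-0.001  -0.0004  0.0039]
```

The cover is following at 2.3 N, so I continue along the arc.

Call:
drive_tool --deltas '[[0.0, [-0.004, 0, 0.005], 0], [0.0, [-0.007, 0, 0.009], 0], [0.0, [-0.01, 0, 0.014], 0], [0.0, [-0.013, 0, 0.019], 0], [0.0, [-0.016, 0, 0.024], 0], [0.0, [-0.018, 0, 0.029], 0], [0.0, [-0.02, 0, 0.035], 0], [0.0, [-0.022, 0, 0.04], 0], [0.0, [-0.023, 0, 0.046], 0], [0.0, [-0.024, 0, 0.05], 0]]'

```text
clock: 17.37
position: [0.5188, -0.3108, 0.0814]
tool_rot: [0.0, 0.996, 0.088, -0.0]
ft_force: [-0.6, -1.4, 3.3]
width: -0.0001
grasp_force: 1.0
```

```bash
python3 st.py .5172 -.3105 .066
```

```text
t 17.3667 p [ 0.5188 -0.3108  0.0814] yaw 0.1766 F [-0.6 -1.4  3.3] w -0.0001
delta tool [-0.0015 -0.0006  0.0154]
```

Now the last press, slow, to about z 0.066.

Call:
drive_tool --deltas '[[0.0, [-0.001, 0, 0.002], 0], [0.0, [-0.001, 0, 0.004], 0], [0.0, [-0.001, 0, 0.006], 0], [0.0, [-0.001, 0, 0.008], 0], [0.0, [-0.001, 0, 0.01], 0], [0.0, [-0.001, 0, 0.0115], 0], [0.0, [-0.001, 0, 0.013], 0], [0.0, [-0.001, 0, 0.014], 0], [0.0, [-0.001, 0, 0.0145], 0], [0.0, [-0.001, 0, 0.0145], 0]]'

```text
clock: 18.2
position: [0.518, -0.3106, 0.0676]
tool_rot: [-0.0, 0.996, 0.088, -0.0]
ft_force: [-1.6, 0.2, 2.4]
width: 0.0005
grasp_force: 1.2
```

Call:
drive_tool --deltas '[[0.0, [0, 0, 0.0005], 0], [0.0, [0, 0, 0.001], 0], [0.0, [0, 0, 0.0015], 0], [0.0, [0, 0, 0.002], 0], [0.0, [0, 0, 0.0025], 0], [0.0, [0, 0, 0.003], 0], [0.0, [0, 0, 0.003], 0], [0.0, [0, 0, 0.003], 0], [0.0, [0, 0, 0.003], 0], [0.0, [0, 0, 0.003], 0]]'

```text
clock: 19.03
position: [0.5182, -0.3107, 0.0653]
tool_rot: [0.0, 0.996, 0.088, -0.0]
ft_force: [-3.6, 0.4, 6.2]
width: 0.0002
grasp_force: 3.5
```

Force is rising against the cushioned stop (6 N). I lift slowly, then check that the cover stays down.

Call:
drive_tool --deltas '[[0.0, [0, 0, -0.002], 0], [0.0, [0, 0, -0.004], 0], [0.0, [0, 0, -0.007], 0], [0.0, [0, 0, -0.012], 0], [0.0, [0, 0, -0.02], 0], [0.0, [0, 0, -0.035], 0], [0.0, [-0.01, 0, -0.055], 0], [0.0, [-0.03, 0, -0.08], 0], [0.0, [-0.05, 0, -0.11], 0], [0.0, [-0.07, 0, -0.14], 0]]'

```text
clock: 19.87
position: [0.4488, -0.3229, 0.2062]
tool_rot: [0.0, 0.996, 0.089, 0.0]
ft_force: [0.0, -0.5, 0.5]
width: -0.0004
grasp_force: 0.0
```

Call:
drive_tool --deltas '[[0.0, [0, 0, 0], 0], [0.0, [0, 0, 0], 0], [0.0, [0, 0, 0], 0], [0.0, [0, 0, 0], 0], [0.0, [0, 0, 0], 0], [0.0, [0, 0, 0], 0], [0.0, [0, 0, 0], 0], [0.0, [0, 0, 0], 0], [0.0, [0, 0, 0], 0], [0.0, [0, 0, 0], 0]]'

```text
clock: 20.7
position: [0.4495, -0.323, 0.2047]
tool_rot: [-0.0, 0.996, 0.088, -0.0]
ft_force: [-0.2, 0.1, -0.0]
width: 0.0002
grasp_force: 0.0
```

```bash
python3 st.py
python3 - <<'E'
from h import *
a=cv2.imread("pics/side0.png").astype(int);b=manip.grab_frame("side").astype(int)
d=np.abs(a-b).max(2)
# reader region, cover-open region above, dish, timer/roll
for n,(x0,x1,y0,y1) in dict(reader=(215,297,213,266),coverOpen=(255,300,175,213),timer=(245,315,275,302),dish=(210,245,155,190),bottle=(245,260,138,163),tweez=(220,235,285,325)).items():
  r=d[y0:y1,x0:x1];print(n,"mean",r.mean().round(2),"frac>40",(r>40).mean().round(3))
i=manip.camera_info("wrist");w=manip.grab_frame("wrist");cv2.imwrite("pics/w9f.png",w)
g=cv2.cvtColor(w,cv2.COLOR_BGR2GRAY)
u=np.array([.9855,.169,0]);v=np.array([-.169,.9855,0]);C=np.array([.532,-.308,0])
print("hook px",proj("wrist",C-u*.043-v*.0065+[0,0,.08],i),"bar R end",proj("wrist",C-u*.07-v*.033+[0,0,.0585],i),"slot px")
r=int(proj("wrist",C-u*.07+[0,0,.0585],i)[1]);c=int(proj("wrist",C-u*.07+[0,0,.0585],i)[0]);print(r,c,g[r,c-55:c+55])
E
```

```text
t 20.7 p [ 0.4495 -0.323   0.2047] yaw 0.1769 F [-0.2  0.1 -0. ] w 0.0002
reader mean 1.64 frac>40 0.0
coverOpen mean 1.46 frac>40 0.0
timer mean 1.42 frac>40 0.0
dish mean 45.52 frac>40 0.388
bottle mean 1.49 frac>40 0.0
tweez mean 1.42 frac>40 0.0
hook px [260.58983271 138.49081783] bar R end [286.40453548 163.85010606] slot px
163 253 [219 220 219 220 221 221 221 222 220 222 220 220 218 220 220 221 218 220
 226 221 128  66  92 133 144 139 141 138 141 138 140 141 142 137 138 138
 137 139 140 136 139 139 142 144 118  69 117 137  94 106 118  90  92 120
 104  74 123 117  60 111 146 138 137 138 136 138 137 137 133 134 135 133
 136 138 138 135 133 134 133 136 134 133 137 138 139 136 135 139 129  88
  70  77  77  71  74  76  72  73  72  76  62  83 241 225 220 220 222 218
 219 218]
```

The reader's pixels match the start picture: cover shut, latch back at rest. The bystanders are unmoved too. The dish region differs only because the arm blocks that view. Handing in.

```bash
python3 -c "
from plant import manip
print(manip.finish_job())"
```

```text
the job is handed in; nothing more can be done
None
```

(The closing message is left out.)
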